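# Draw a sprung length gauge out to its set pointer and hold it

## Robot

A 6-joint arm with a two-finger parallel gripper is mounted at the origin on a cart in front of the work surface, level with it; the furniture and walls round the work are solid. World frame = base frame: x ahead of the robot, y to its left, z up, the work surface at z = 0. Lengths are in mm, angles in rad, forces in N, time in s.
With the tool pointing down it reaches from about 275 to 1000 mm from the base axis. Payload 8.4 kg.
Tool frame: the origin (TCP) lies between the finger pads; the fingertips stand r.tips_ahead ahead of it and the grasp point (between the pads) lies 6 mm ahead of it (r.tips_ahead is the distance from the TCP to the fingertips, in mm); z points along the fingers, y is the line along which they close (so a half turn about z gives the same grasp; the last joint's range is limited). The gripper opens to 85 mm and grips with 20 to 120 N. Pads are 22 mm wide; open, the fingers measure 114 mm over their backs; the gripper's body (76 mm by 85 mm) begins 54 mm behind the grasp point. The pads swing forward as they close: fully open they stand 13 mm farther back than shut.
Start: joints at [1.197, 0.353, 1.633, -0, 1.155, -0.002], TCP at [227.057, 582.3, 256.281] pointing down, gripper open.
Joint ranges: [-2.63, 2.63], [-0.92, 2.1], [0.06, 2.66], [-1.3, 4.44], [0, 2.69], [-3.02, 3.02]. Speed limits (rad/s): [2.22, 2.22, 2.79, 3.14, 3.14, 3.14].

## Interface

Orientations are given as [roll, pitch, yaw] about the fixed x, y, z axes, in that order (R = Rz(yaw) Ry(pitch) Rx(roll)).
In Python, from rig import r gives the robot as it stands.
- The arm moves only by the tool carry_out, never from a script. Its arguments are lists of equal length, an entry for each row: "delta_pos": the shift along the tool's x, y, z in m, a list of three; "rot": the turn, a rotation vector about the tool's x, y, z in degrees, a list of three. A call has 1 to 8 rows; each row is the pose to reach, as a shift and turn from the pose commanded when the call began, along the tool's axes at that moment; what a row does not reach only later rows make up. A row lasts 1/8 s, in which the tool goes at most 62.5 mm and 10.7 degrees, less where a joint would pass 70% of its speed; a pose out of reach is approached as far as the arm can. A call with a gripper value outside its range is refused whole. "claw" is the finger opening in m, from 0 to 0.0854, set as the call begins (left out, the last holds). The fingers move at their own pace and stop on an object; "grip_force" is the grip in N (left out, the last holds). Time passes only in rows, so rows that repeat a pose let the fingers close. It gives the time, the measured TCP pose, the force, the opening and the grip force at its end, in the units of the state.
- r.sense(): the state, without advancing time (a new reading comes with each control period).
- r.grab_frame(name): name is "scene" or "top"; returns the picture (384x512x3 uint8, blue, green, red); there is no depth.
- r.camera_info(name): a dict with "fx", "fy", "cx", "cy" (pixels), "pose" (4x4, takes a point from camera to world coordinates). Camera axes: x right, y down, z forward; pixel columns grow to the right and rows downward; lengths in mm; the calibration is good to about 2 mm. A picture is of the moment at which its call begins. camera_info takes no time and is no camera call.
- r.sign_off(): hands the job in; it is judged then, once.
Trained networks look in the newest picture that a camera, given by its name, has taken for a name from the list of things; names that differ only in an ending like _2 or _b are one class to them, and where a whole thing is asked for, a point or a joint stands for the part that bears it (a point fixed in the world has none). Each returns a list of dicts, best first, with "p" (0 to 1); they miss things now and then, are a little off and sometimes report something else, mostly with a low value. They report only what shows in the picture. A call takes as long as a camera call.
- r.recognise(thing, camera): "box" ([left, top, right, bottom] in pixels, round what is visible of it).
- r.cut_out(thing, camera): "mask" (384x512 bool, what is visible of it) and "box" ([left, top, right, bottom] in pixels, round what is visible of it).
The state is a dict: "clock": time; "qpos": joint angles; "qvel": joint speeds; "joint_efforts": joint torques, N m; "eef_pos": TCP position; "tcp_rot": TCP orientation; "contact_force": force on the tool from outside, world axes, zero at the start; "wrist_torque": the same for the moment, N m; "opening": opening from 0.0 (shut) to 1.0 (fully open); "grasp_force": force on a finger pad.
Only numpy, scipy, OpenCV 4.12 (cv2) and the standard library are available. Lean on these libraries where they do the work, as an engineer would, in place of code of your own. Each camera call takes 0.05 s, during which the arm holds its last target. There are 200 camera calls.

## Task

On the bench stands a length gauge with a sprung telescoping rod. Turn its lock knob clockwise (seen from above) past the click to its far stop so the rod is freed, then pull the rod out by its upright grip, against the spring, until the collar on the rod is level with the set pointer on the rail. Finish while holding it there, still gripped and at rest, and leave the things lying round the gauge where they are.

Things in the scene. Friction and masses are not known exactly. Their poses are not given: they have to be found in the camera images.
- gauge: The gauge, fixed to the bench: timber beam 50 mm high (x = -65 to +300 mm, y = +-52 mm), on it a 12 mm aluminium base plate, a grey lock housing 90 x 60 mm with its top at 128 mm, and a tube out of which the rod telescopes. Origin on the bench under the knob's axis; x points along the beam the way the rod is pulled out, z up. The rod's axis runs along x at y = 0, 100 mm above the bench.
- lock_knob (a joint): Angle of the lock knob in rad, 0 to 1.4, growing clockwise seen from above. Between 0 and 0.2 at the start (locked: the rod cannot be pulled out). A sprung detent resists from about 0.45 to 0.75 (at most about 0.15 N m, friction 0.03 N m), then it clicks over and is free from about 1.05 to the stop at 1.4; it stays where it is left.
- knob_grip (a point): Point to grip the lock knob, on its vertical axis, 155 mm above the bench. The knob is a black bar 12 mm thick and 44 mm long (137 to 168 mm above the bench, the corners rounded) on a disc of 48 mm. This point's frame turns with the knob: its y axis runs along the bar's length, its x axis across the thickness, z up.
- stop_rod: The sliding rod with its collar and its upright grip. Its frame has the axes of the gauge and slides along x; it starts fully in (0) and can be drawn out 125 mm. The spring pulls it back with 3 N at the start plus 0.5 N for every 10 mm.
- pull_grip (a point): Point to grip the rod's handle: a black upright round grip, waist 18 mm in diameter from 118 to 160 mm above the bench, with a 24 mm head up to 174 mm and a 22 mm foot. The point lies on its vertical axis, 142 mm above the bench, 31 mm ahead (x of the gauge) of the collar. Keep the fingertips higher than 115 mm above the bench to pass over the pointer.
- collar (a point): Centre of the thin dark disc (26 mm in diameter, 4 mm thick) on the rod, between tube and grip, 100 mm above the bench; its axes are those of the gauge. It moves with the rod.
- pointer: The set pointer: a small dark block 22 x 16 x 22 mm with a thumb screw and a thin upright steel blade, clamped on the rail beside the rod (at y = -29 mm of the gauge). Its top is 106 mm above the bench; it cannot be moved. It stands 45 to 95 mm further out (along x) than the collar at the start. Origin under the block, axes as the gauge's.
- pointer_tip (a point): Edge of the pointer's blade next to the rod, 100 mm above the bench, at y = -16 mm of the gauge, axes as the gauge's. The rod is at its length when collar and this tip have the same x along the gauge.
- jar_0: Bystander: dark jar, 64 mm in diameter, 96 mm high, standing upright beside the lock housing on its -y side, loose. Origin under its centre.
- bolt_m12: Bystander: steel bolt 66 mm long, 17 mm high, lying loose beside the gauge. Origin under its centre.
- spanner: Bystander: flat spanner 149 mm long, 9 mm high, lying loose beside the far part of the gauge. Origin under its centre.

How it is judged (in metres and radians):
On the way:
1. the lock knob is turned past its click while the rod is still in (value of joint lock_knob above 1.1 rad and x of collar in the frame of gauge below 0.145 m), for 0.2 s.
At the end, for the whole second after the job is handed in: The collar is within 5 mm of the pointer's tip along the rod, the rod is at rest (under 10 mm/s) and held in the fingers (more than 2 N between fingers and rod), and the lock knob stands past its click (over 1.1 rad). Jar, bolt and spanner are not shifted by more than 30 mm (x of collar in the frame of pointer_tip between -0.005 and 0.005 m and contact force between the fingers and stop_rod above 2 N and linear speed of stop_rod below 0.01 m/s and value of joint lock_knob above 1.1 rad); the arm keeps its last pose, push and grip.
It fails at once if the jar, the bolt or the spanner is shifted by more than 30 mm (distance of any of jar_0, bolt_m12, spanner from where it was at the start of the episode above 0.03 m).
It fails at once if the jar is tipped over (angle between jar_0's own z axis and vertical above 0.5 rad).
It also fails if it takes over 42 s, if anything falls off the work surface, if the arm or the gripper's body presses on something with over 40 N, if the wrist force passes 120 N, or if a joint passes its speed limit or range.

## Working session

There is one attempt and no reset: what is moved stays moved. The work goes in short steps, Python scripts to look and compute and a tool call to move; the robot and the scene stay as the last step left them, time stands still between calls to the robot, and variables do not carry over. Pictures are saved under pics/ and viewed, at most 10 in all, crops included, and the job is handed in when it is done.

Besides the shell and the picture viewer there is one more tool, called after "Call:" as name(argument=value, ...) on one line, values as JSON. carry_out: Moves the arm, as the interface text tells. Its arguments: {"type":"object","properties":{"delta_pos":{"type":"array","items":{"type":"array","items":{"type":"number"}}},"rot":{"type":"array","items":{"type":"array","items":{"type":"number"}}},"claw":{"type":"number"},"grip_force":{"type":"number"}},"required":["delta_pos","rot"]}

```bash
mkdir -p pics; ls; python3 - <<'E'
from rig import r
import cv2, numpy as np
s=r.sense(); print(s, r.tips_ahead)
for c in("scene","top"):
    f=r.grab_frame(c); cv2.imwrite(f"pics/{c}0.png",f)
    i=r.camera_info(c); print(c,i['fx'],i['fy'],i['cx'],i['cy'],np.round(i['pose'],3).tolist())
    for t in("gauge","lock_knob","stop_rod","pull_grip","collar","pointer","jar_0","bolt_m12","spanner"):
        print(t,[(np.round(d['box']).tolist(),round(d['p'],2)) for d in r.recognise(t,c)[:2]])
E
```

```text
pics
{'clock': 0.0, 'qpos': array([ 1.19661842e+00,  3.53654804e-01,  1.63412607e+00,  7.63087381e-06,
        1.15521671e+00, -2.43586324e-03]), 'qvel': array([-0.00126975,  0.00031476,  0.00205846,  0.00028295, -0.00037775,
       -0.0001311 ]), 'joint_efforts': array([-3.14116907e-03, -6.05254555e+01, -3.42043626e+01, -3.88328253e-04,
        9.87692998e-03,  6.63582938e-06]), 'eef_pos': array([226.8815125 , 581.89086287, 255.56095872]), 'tcp_rot': array([-3.14018774e+00, -1.03992106e-05,  2.76984752e+00]), 'contact_force': array([-1.04450459, -0.16656406, -0.69576729]), 'wrist_torque': array([0.03511638, 0.01950843, 0.0252012 ]), 'grasp_force': 0.0, 'opening': 0.9991004773728869} 25.0
scene 386.06534195328373 386.06534195328373 253.89459576044587 194.40468169382615 [[0.864, -0.187, 0.468, 115.366], [-0.504, -0.352, 0.789, -574.405], [0.017, -0.917, -0.398, 464.328], [0.0, 0.0, 0.0, 1.0]]
gauge [([248.0, 175.0, 388.0, 336.0], 0.97)]
lock_knob [([272.0, 175.0, 295.0, 197.0], 0.79)]
stop_rod [([302.0, 206.0, 332.0, 252.0], 0.97), ([247.0, 176.0, 385.0, 336.0], 0.23)]
pull_grip [([30
[... 188 characters left out ...]
, 257.0, 252.0, 279.0], 0.43)]
spanner []
top 349.2580301109007 349.2580301109007 254.2426850135252 195.24656128306353 [[0.006, -0.989, 0.146, 370.191], [-1.0, -0.01, -0.023, 97.716], [0.024, -0.146, -0.989, 973.684], [0.0, 0.0, 0.0, 1.0]]
gauge [([230.0, 149.0, 368.0, 208.0], 0.77)]
lock_knob [([249.0, 154.0, 268.0, 176.0], 0.78)]
stop_rod [([301.0, 163.0, 334.0, 182.0], 0.48)]
pull_grip [([301.0, 164.0, 336.0, 182.0], 0.61), ([319.0, 182.0, 330.0, 196.0], 0.32)]
collar [([300.0, 168.0, 334.0, 180.0], 0.74)]
pointer [([320.0, 186.0, 329.0, 196.0], 0.54)]
jar_0 [([231.0, 207.0, 255.0, 234.0], 0.79)]
bolt_m12 [([266.0, 216.0, 287.0, 228.0], 0.5)]
spanner [([303.0, 220.0, 356.0, 228.0], 0.81)]
```

```bash
python3 - <<'E'
import cv2
a=cv2.imread("pics/top0.png")[135:245,215:385]; cv2.imwrite("pics/top0c.png",cv2.resize(a,None,fx=4.6,fy=4.6,interpolation=cv2.INTER_CUBIC))
a=cv2.imread("pics/scene0.png")[165:345,200:400]; cv2.imwrite("pics/scene0c.png",cv2.resize(a,None,fx=3.3,fy=3.3,interpolation=cv2.INTER_CUBIC))
E
```

```text
(no output)
```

View pics/top0c.png

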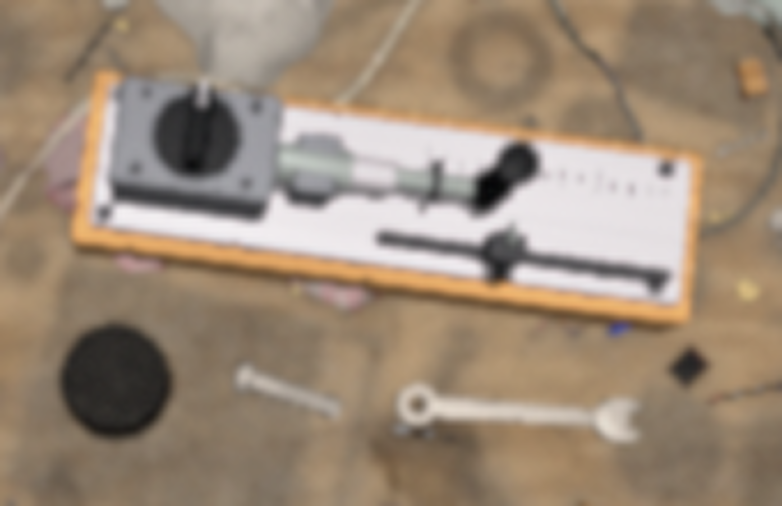

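View pics/scene0c.png

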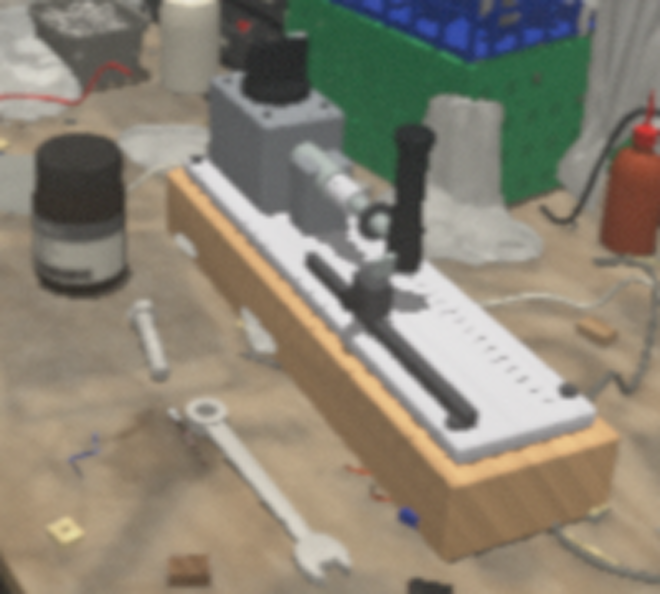

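The top crop shows the knob at about pixel (258,164), the collar at (310,176), the grip head at (328,169) and the pointer at (324,190). The jar, bolt and spanner lie on the robot's side of the gauge. The scene crop agrees with this. I'll fit the gauge pose to beam corners taken from both views.

```bash
cat > h.py <<'E'
import numpy as np, cv2
from rig import r
def proj(c,P):
    i=r.camera_info(c); T=np.linalg.inv(np.array(i['pose'])); q=T[:3,:3]@np.asarray(P,float)+T[:3,3]
    return np.array([i['fx']*q[0]/q[2]+i['cx'], i['fy']*q[1]/q[2]+i['cy']])
def g2w(g,p):
    c,s=np.cos(g[2]),np.sin(g[2]); return np.array([g[0]+c*p[0]-s*p[1], g[1]+s*p[0]+c*p[1], p[2]])
def back(c,uv,z):
    i=r.camera_info(c); T=np.array(i['pose']); d=T[:3,:3]@np.array([(uv[0]-i['cx'])/i['fx'],(uv[1]-i['cy'])/i['fy'],1])
    return T[:3,3]+d*(z-T[2,3])/d[2]
E
python3 - <<'E'
from h import *
from scipy.optimize import least_squares
t=lambda u,v:np.array([215+u/4.6,135+v/4.6]); s=lambda u,v:np.array([200+u/3.3,165+v/3.3])
F=[("top",t(102,73),(-65,52,50)),("top",t(703,155),(300,52,50)),("top",t(690,322),(300,-52,0)),("top",t(75,245),(-65,-52,0)),
("top",t(197,133),(0,0,142)),
("scene",s(448,560),(300,-52,0)),("scene",s(452,487),(300,-52,50)),("scene",s(617,437),(300,52,50)),("scene",s(168,175),(-65,-52,50)),("scene",s(168,228),(-65,-52,0)),
("top",t(519,158),('g',0,174)),("scene",s(414,132),('g',0,174)),("top",t(436,187),('c',0,100)),("scene",s(376,219),('c',0,100)),("scene",s(376,262),('p',-16,100)),("top",t(503,240),('p',-16,100))]
def res(v):
    o=[]
    for c,uv,p in F:
        x={'g':v[3]+31,'c':v[3],'p':v[4]}.get(p[0],p[0]) if isinstance(p[0],str) else p[0]
        o.append(proj(c,g2w(v,(x,p[1],p[2])))-uv)
    return np.ravel(o)
f=least_squares(res,[540,100,-1.6,130,180],loss='soft_l1',x_scale=[10,10,.1,10,10])
print(np.round(f.x,3)); print(np.round(f.fun.reshape(-1,2),1).tolist())
np.save('g.npy',f.x); g=f.x
for n,p in dict(knob=(0,0,155),grip=(g[3]+31,0,142),tip=(g[4],-16,100)).items(): print(n,np.round(g2w(g,p),1))
# bar ends, top of bar z 168
a=back("top",t(196,165),168);b=back("top",t(203,92),168);print("bar ends",a,b,np.linalg.norm(a-b),np.arctan2(*(b-a)[1::-1]))
for n,uv,z in(("jar",(243,220),96),("bolt",(276,222),8),("span",(330,224),5)): print(n,back("top",uv,z))
print(r.sense()['tcp_rot'],r.sense()['qpos'][5])
E
```

```text
[571.817  68.054  -1.701 133.665 173.014]
[[-0.8, -1.3], [1.2, -0.6], [-5.4, 2.7], [0.3, 1.6], [0.9, -0.6], [-2.2, 2.2], [-0.3, 0.1], [1.7, -0.2], [-1.2, -1.9], [-1.4, 0.4], [0.7, 0.5], [-0.0, -1.5], [0.0, -1.2], [-0.6, 0.4], [2.9, -1.5], [-0.0, -4.5]]
knob [571.8  68.1 155. ]
grip [550.5 -95.2 142. ]
tip [ 533.5 -101.4  100. ]
bar ends [547.29262538  71.54808871 168.        ] [585.80484804  68.11898619 168.        ] 38.66458378142711 -0.08880514211239007
jar [436.6176863  105.32890863  96.        ]
bolt [438.47164921  14.71619016   8.        ]
span [ 434.30370478 -136.18917919    5.        ]
[-3.14154743e+00 -2.35685432e-05  2.76978708e+00] -0.002396710201053811
```

```bash
python3 - <<'E'
import cv2,numpy as np
a=cv2.imread("pics/top0.png");b=cv2.imread("pics/scene0.png"); p=cv2.resize(b[215:275,285:345],(384,384),interpolation=cv2.INTER_CUBIC)
v=np.hstack([cv2.resize(a,(400,300)),cv2.resize(b,(400,300))]); 
q=cv2.resize(a[160:205,295:345],(333,300),interpolation=cv2.INTER_CUBIC); p=cv2.resize(p,(300,300))
w=np.zeros((300,800,3),np.uint8); w[:,:333]=q; w[:,400:700]=p
cv2.imwrite("pics/both.png",np.vstack([v,w]))
E
```

```text
(no output)
```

View pics/both.png

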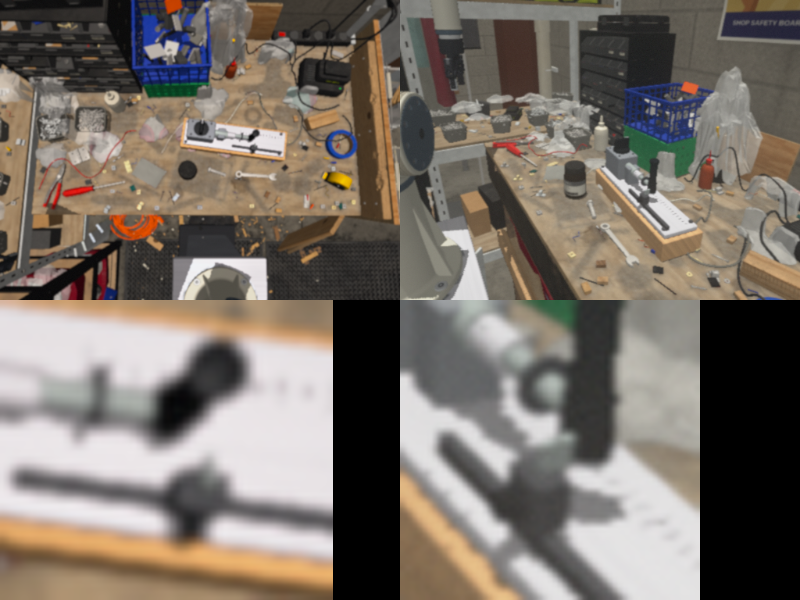

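The pointer blade's edge is at about top (326.5,184.7) and scene (320,242.4). The way from the arm to the gauge is clear. I'll refit with these points.

```bash
cat > fit.py <<'E'
from h import *
from scipy.optimize import least_squares
t=lambda u,v:np.array([215+u/4.6,135+v/4.6]); s=lambda u,v:np.array([200+u/3.3,165+v/3.3])
F=[("top",t(102,73),(-65,52,50)),("top",t(703,155),(300,52,50)),("top",t(75,245),(-65,-52,0)),
("top",t(197,133),(0,0,142)),
("scene",s(452,487),(300,-52,50)),("scene",s(617,437),(300,52,50)),("scene",s(168,175),(-65,-52,50)),("scene",s(168,228),(-65,-52,0)),
("top",t(519,158),('g',0,174)),("scene",s(414,132),('g',0,174)),("top",np.array([309.,175]),('c',0,100)),("scene",np.array([314.2,231.7]),('c',0,100)),("scene",np.array([320,242.4]),('p',-16,103)),("top",np.array([326.5,184.7]),('p',-16,103))]
def res(v):
    o=[]
    for c,uv,p in F:
        x={'g':v[3]+31,'c':v[3],'p':v[4]}.get(p[0],p[0]) if isinstance(p[0],str) else p[0]
        o.append(proj(c,g2w(v,(x,p[1],p[2])))-uv)
    return np.ravel(o)
f=least_squares(res,[540,100,-1.6,130,180],loss='soft_l1',x_scale=[10,10,.1,10,10])
print(np.round(f.x,3)); print(np.round(f.fun.reshape(-1,2),1).tolist())
g=f.x; np.save('g.npy',g)
for n,p in dict(knob=(0,0,155),grip=(g[3]+31,0,142),goal=(g[4]+31,0,142)).items(): print(n,np.round(g2w(g,p),1))
E
python3 fit.py
```

```text
[573.196  68.21   -1.708 133.546 179.326]
[[-0.7, -1.9], [1.2, -0.3], [0.1, 0.9], [0.8, -1.1], [-1.0, -0.1], [1.4, -0.1], [-0.6, -2.2], [-0.8, 0.1], [0.5, 0.4], [-0.1, -1.6], [0.6, -0.7], [-0.8, -0.1], [-1.3, 0.6], [0.4, -2.0]]
knob [573.2  68.2 155. ]
grip [550.7 -94.8 142. ]
goal [ 544.4 -140.1  142. ]
```

Call:
carry_out(delta_pos=[[-0.05, -0.035, 0], [-0.1, -0.07, 0], [-0.15, -0.105, 0], [-0.2, -0.14, 0], [-0.25, -0.175, 0], [-0.3, -0.21, 0], [-0.35, -0.245, 0], [-0.4, -0.28, 0]], rot=[[0, 0, -2], [0, 0, -4], [0, 0, -6], [0, 0, -8], [0, 0, -10], [0, 0, -12], [0, 0, -14], [0, 0, -15]], claw=0.05, grip_force=60)

```text
clock: 2.0
eef_pos: [499.0, 174.4, 256.6]
tcp_rot: [3.141, 0.001, 3.032]
contact_force: [0.1, 0.8, 0.4]
opening: 0.587
grasp_force: 0.0
```

Call:
carry_out(delta_pos=[[-0.043, -0.049, 0], [-0.085, -0.098, 0], [-0.085, -0.098, 0.025], [-0.085, -0.098, 0.05], [-0.085, -0.098, 0.05]], rot=[[0, 0, 1], [0, 0, 2], [0, 0, 2], [0, 0, 2], [0, 0, 2]])

```text
clock: 2.62
eef_pos: [570.6, 69.0, 204.6]
tcp_rot: [-3.141, -0.004, 2.996]
contact_force: [-1.1, 0.5, 0.1]
opening: 0.584
grasp_force: 0.0
```

```bash
python3 - <<'E'
from h import *
a=r.grab_frame("top")[125:215,215:345]; b=r.grab_frame("scene")[130:250,220:350]
cv2.imwrite("pics/k1.png",np.hstack([cv2.resize(a,(433,300),interpolation=2),cv2.resize(b,(325,300),interpolation=2)])); print(r.sense()['eef_pos'])
E
```

```text
[571.96673993  69.54675895 206.88494768]
```

View pics/k1.png

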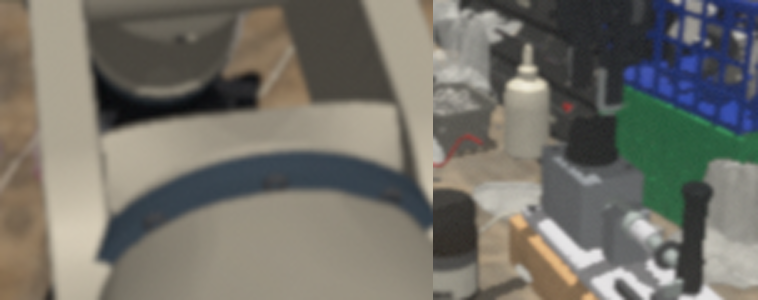

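The arm hides the knob in the top view. The scene view shows the fingers just above it, so I'll go down and grip.

Call:
carry_out(delta_pos=[[0, 0, 0.015], [0, 0, 0.03], [0, 0, 0.041], [0, 0, 0.041], [0, 0, 0.041]], rot=[[0, 0, 0], [0, 0, 0], [0, 0, 0], [0, 0, 0], [0, 0, 0]])

```text
clock: 3.35
eef_pos: [571.9, 69.4, 165.4]
tcp_rot: [3.142, 0.0, 2.997]
contact_force: [0.2, -0.0, 1.2]
opening: 0.585
grasp_force: 0.0
```

Call:
carry_out(delta_pos=[[0, 0, 0], [0, 0, 0], [0, 0, 0], [0, 0, 0], [0, 0, 0]], rot=[[0, 0, 0], [0, 0, 0], [0, 0, 0], [0, 0, 0], [0, 0, 0]], claw=0.0, grip_force=40)

```text
clock: 3.98
eef_pos: [572.1, 69.8, 165.8]
tcp_rot: [3.141, 0.001, 2.997]
contact_force: [-0.3, 4.9, 6.4]
opening: 0.133
grasp_force: 42.6
```

Call:
carry_out(delta_pos=[[0, 0, 0], [0, 0, 0], [0, 0, 0], [0, 0, 0]], rot=[[0, 0, 9], [0, 0, 18], [0, 0, 27], [0, 0, 36]])

```text
clock: 4.47
eef_pos: [572.0, 69.8, 165.8]
tcp_rot: [3.141, 0.0, 2.363]
contact_force: [0.5, 3.6, 3.3]
opening: 0.132
grasp_force: 42.2
```

```bash
python3 -c "
from rig import r
print({k:v for k,v in r.sense().items() if k in('contact_force','wrist_torque','tcp_rot','opening','grasp_force','qpos','eef_pos')})"
```

```text
{'qpos': array([ 1.18553390e-01,  3.79994073e-01,  1.81974637e+00,  6.65637186e-04,
        9.41093929e-01, -6.74439342e-01]), 'eef_pos': array([572.01544297,  69.81659892, 165.77742873]), 'tcp_rot': array([3.14066435e+00, 5.30333382e-05, 2.36339724e+00]), 'contact_force': array([0.47649426, 3.57682434, 3.33848773]), 'wrist_torque': array([ 0.54363129,  0.07194844, -0.00706166]), 'grasp_force': 42.19366014003754, 'opening': 0.13235858415856153}
```

Call:
carry_out(delta_pos=[[0, 0, 0], [0, 0, 0], [0, 0, 0], [0, 0, 0]], rot=[[0, 0, 9], [0, 0, 18], [0, 0, 27], [0, 0, 34]])

```text
clock: 4.97
eef_pos: [572.0, 69.8, 165.8]
tcp_rot: [3.141, -0.001, 1.77]
contact_force: [-0.3, 4.9, 5.5]
opening: 0.135
grasp_force: 42.7
```

```bash
python3 -c "
from rig import r
s=r.sense();print(s['wrist_torque'],s['tcp_rot'])"
```

```text
[0.71196961 0.28362709 0.01936219] [ 3.14074366e+00 -5.40151410e-04  1.77038409e+00]
```

Call:
carry_out(delta_pos=[[0, 0, 0], [0, 0, 0], [0, 0, 0]], rot=[[0, 0, 3], [0, 0, 6], [0, 0, 6]])

```text
clock: 5.35
eef_pos: [572.0, 69.8, 165.8]
tcp_rot: [3.141, -0.001, 1.669]
contact_force: [-0.8, 4.3, 5.2]
opening: 0.131
grasp_force: 42.7
```

```bash
python3 -c "
from rig import r
s=r.sense();print(s['wrist_torque'],s['tcp_rot'])"
```

```text
[ 0.74464922  0.26820898 -0.03973717] [ 3.14079788e+00 -6.63594107e-04  1.66938409e+00]
```

Call:
carry_out(delta_pos=[[0, 0, 0], [0, 0, 0], [0, 0, 0]], rot=[[0, 0, 3], [0, 0, 5], [0, 0, 5]])

```text
clock: 5.72
eef_pos: [572.0, 69.8, 165.8]
tcp_rot: [3.141, -0.0, 1.584]
contact_force: [-0.8, 4.4, 6.5]
opening: 0.135
grasp_force: 44.4
```

```bash
python3 -c "
from rig import r
s=r.sense();print(s['wrist_torque'],s['tcp_rot'])"
```

```text
[0.85429221 0.26373832 0.72678781] [ 3.14082708e+00 -4.23834720e-04  1.58371295e+00]
```

The 0.73 N m torque shows the far stop is reached. I'll release, lift, and go above the pull grip while turning the fingers to close along the rod.

Call:
carry_out(delta_pos=[[0, 0, 0], [0, 0, 0], [0, 0, 0], [0, 0, -0.03], [0, 0, -0.06], [0, 0, -0.07], [0, 0, -0.07]], rot=[[0, 0, -2], [0, 0, -2], [0, 0, -2], [0, 0, -2], [0, 0, -2], [0, 0, -2], [0, 0, -2]], claw=0.045)

```text
clock: 6.6
eef_pos: [571.8, 69.3, 235.3]
tcp_rot: [3.141, 0.0, 1.618]
contact_force: [0.2, -0.2, 0.0]
opening: 0.529
grasp_force: 0.0
```

Call:
carry_out(delta_pos=[[-0.02, -0.003, 0], [-0.041, -0.006, 0], [-0.062, -0.009, 0], [-0.083, -0.012, 0], [-0.104, -0.015, 0], [-0.125, -0.018, 0], [-0.145, -0.021, 0], [-0.164, -0.024, 0]], rot=[[0, 0, -10], [0, 0, -20], [0, 0, -30], [0, 0, -40], [0, 0, -50], [0, 0, -60], [0, 0, -70], [0, 0, -80]])

```text
clock: 7.6
eef_pos: [554.6, -96.2, 233.5]
tcp_rot: [3.142, -0.002, 3.02]
contact_force: [-0.5, 0.6, -0.6]
opening: 0.528
grasp_force: 0.0
```

```bash
python3 - <<'E'
from h import *
s=r.sense();print(s['eef_pos'],s['tcp_rot'],s['qpos'])
a=r.grab_frame("top")[125:215,215:345]; b=r.grab_frame("scene")[150:270,240:370]
cv2.imwrite("pics/k2.png",np.hstack([cv2.resize(a,(433,300),interpolation=2),cv2.resize(b,(325,300),interpolation=2)]))
E
```

```text
[554.57907456 -96.15489088 233.54462068] [ 3.14152787e+00 -2.43335206e-03  3.01976257e+00] [-1.74306295e-01  2.81790574e-01  1.78932940e+00 -7.16342431e-05
  1.07290609e+00 -1.62323817e+00]
```

View pics/k2.png

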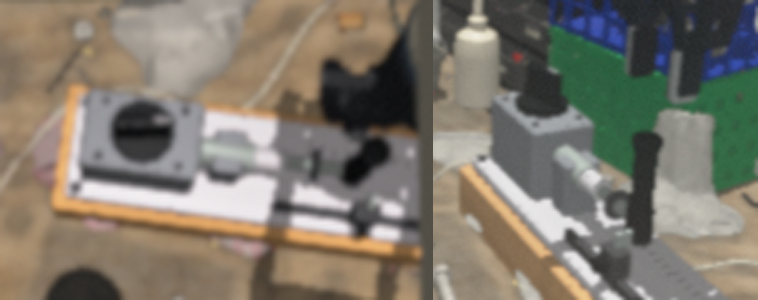

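The knob bar now lies along the rod and the fingers straddle the line above the grip, with the head at scene pixel (326,204). I'll check the alignment numerically.

```bash
python3 - <<'E'
from h import *
c=lambda p:np.array([(p[0]-433)/2.5+240,p[1]/2.5+150])
print("tips px seen",c((640,70)),c((685,97)),"head seen",c((648,138)))
p=r.sense()['eef_pos']; y=np.array([.12,.993,0])*22.5
for k in(-1,1): print(proj("scene",p+k*y-[0,0,25]),proj("scene",p+k*y-[0,0,15]))
g=np.load('g.npy'); w=g2w(g,(g[3]+31,0,174)); print(w,proj("scene",w),proj("top",w))
E
```

```text
tips px seen [322.8 178. ] [340.8 188.8] head seen [326.  205.2]
[336.9588865  190.25569136] [337.56040392 184.87533159]
[322.69082135 181.29215084] [323.17860968 176.15156178]
[550.67190867 -94.78720293 174.        ] [325.38094481 203.4146976 ] [328.36796493 169.70918822]
```

Call:
carry_out(delta_pos=[[0.004, 0.001, 0], [0.004, 0.001, 0.02], [0.004, 0.001, 0.04], [0.004, 0.001, 0.06], [0.004, 0.001, 0.075], [0.004, 0.001, 0.086], [0.004, 0.001, 0.086], [0.004, 0.001, 0.086]], rot=[[0, 0, 1], [0, 0, 1], [0, 0, 1], [0, 0, 1], [0, 0, 1], [0, 0, 1], [0, 0, 1], [0, 0, 1]])

```text
clock: 8.7
eef_pos: [552.0, -94.1, 149.8]
tcp_rot: [-3.142, 0.001, 2.996]
contact_force: [0.6, -0.4, 0.5]
opening: 0.529
grasp_force: 0.0
```

Call:
carry_out(delta_pos=[[0, 0, 0], [0, 0, 0], [0, 0, 0], [0, 0, 0], [0, 0, 0]], rot=[[0, 0, 0], [0, 0, 0], [0, 0, 0], [0, 0, 0], [0, 0, 0]], claw=0.0, grip_force=50)

```text
clock: 9.32
eef_pos: [552.0, -94.8, 149.9]
tcp_rot: [-3.141, 0.001, 2.997]
contact_force: [-2.2, -5.1, 4.0]
opening: 0.221
grasp_force: 47.2
```

Call:
carry_out(delta_pos=[[0, -0.005, 0], [0, -0.011, 0], [0, -0.018, 0], [0, -0.025, 0], [0, -0.032, 0], [0, -0.038, 0], [0, -0.044, 0], [0, -0.046, 0]], rot=[[0, 0, 0], [0, 0, 0], [0, 0, 0], [0, 0, 0], [0, 0, 0], [0, 0, 0], [0, 0, 0], [0, 0, 0]])

```text
clock: 10.32
eef_pos: [546.1, -139.5, 149.9]
tcp_rot: [3.141, 0.002, 2.996]
contact_force: [3.5, 5.3, 4.9]
opening: 0.221
grasp_force: 47.4
```

```bash
python3 - <<'E'
from h import *
s=r.sense();print(s['eef_pos'],s['contact_force'],s['grasp_force'])
f=r.grab_frame("scene"); cv2.imwrite("pics/s3.png",f); a=r.grab_frame("top"); cv2.imwrite("pics/t3.png",a)
cv2.imwrite("pics/k3.png",np.hstack([cv2.resize(f[200:280,280:360],(500,500),interpolation=2),cv2.resize(a[150:210,280:316],(300,500),interpolation=2)]))
g=np.load('g.npy')
e=g2w([0,0,-g[2]],s['eef_pos']-[g[0],g[1],0]);print("tcp in gauge",e,"collar",e[0]-31,"tip",g[4])
w=g2w(g,(g[4],0,100));print(proj("scene",w),proj("scene",g2w(g,(g[4],-16,100))),proj("scene",g2w(g,(e[0]-31,0,100))))
E
```

```text
[ 546.14158482 -139.5360837   149.85859677] [3.5011406  5.27621854 4.86191456] 47.37939690165831
tcp in gauge [209.4939031    1.63779156 149.85859677] collar 178.49390309962823 tip 179.3259430447879
[326.03090292 242.85315375] [318.55631474 244.43456841] [325.78892208 242.6375605 ]
```

View pics/k3.png

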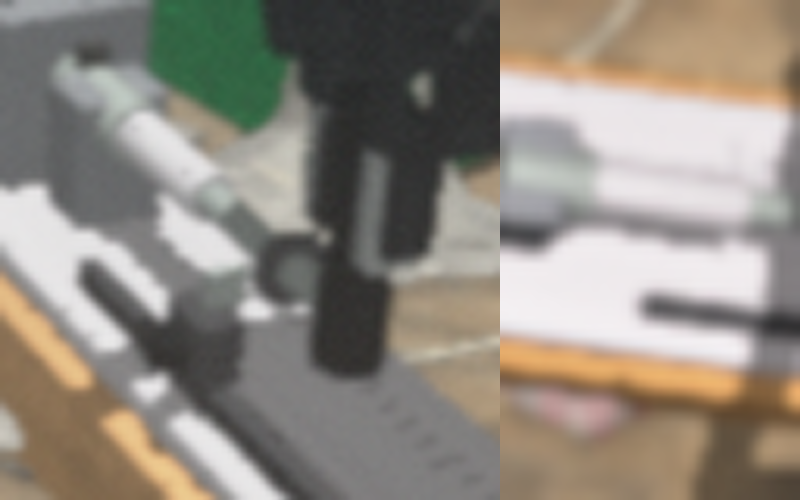

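The rod is out: the collar is at scene pixel (326.4,242.9) and the blade edge at about (318.9,243–245), so they are nearly level. I'll take an averaged close-up to check within the tolerance, and overlay where the blade and collar should be.

```bash
python3 - <<'E'
from h import *
f=np.mean([r.grab_frame("scene").astype(float) for _ in range(8)],0).astype(np.uint8); cv2.imwrite("pics/s4.png",f)
a=cv2.imread("pics/top0.png"); g=np.load('g.npy')
def crop(im,u0,v0,w,h,k): return cv2.resize(im[v0:v0+h,u0:u0+w],None,fx=k,fy=k,interpolation=cv2.INTER_CUBIC)
k=14
A=crop(f,305,228,28,30,k); B=crop(a,305,165,28,30,k); A2=A.copy();
def mark(im,c,u0,v0,p,col):
    q=(proj(c,g2w(g,p))-[u0,v0]+.5)*k; cv2.circle(im,tuple(int(x) for x in q),3,col,-1)
for x,col in((g[4]-5,(255,0,0)),(g[4],(0,255,0)),(g[4]+5,(0,0,255))):
    for z in(94,100,106): mark(A2 if 0 else A,"scene",305,228,(x,-16,z),col); mark(B,"top",305,165,(x,-16,z),col)
mark(B,"top",305,165,(g[3],0,100),(0,255,255)); mark(A,"scene",305,228,(178.5,0,100),(0,255,255))
cv2.imwrite("pics/k4.png",np.hstack([A,B])); print(A.shape)
E
```

```text
(420, 392, 3)
```

View pics/k4.png

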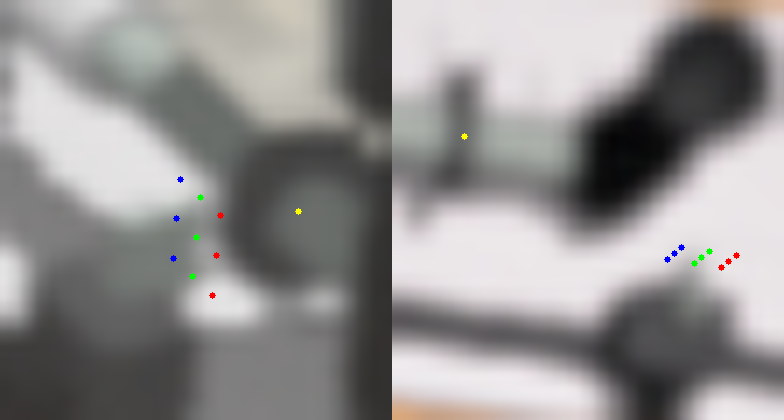

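```bash
python3 - <<'E'
from h import *
g=np.load('g.npy'); k=18; O=[]
for fn,c,u0,v0 in(("s4","scene",311,234),("scene0","scene",311,234),("top0","top",317,178)):
    im=cv2.imread(f"pics/{fn}.png")[v0:v0+16,u0:u0+14].astype(float)
    im=(im-im.min((0,1)))/(np.ptp(im,(0,1)))*255
    I=cv2.resize(im.astype(np.uint8),None,fx=k,fy=k,interpolation=cv2.INTER_NEAREST); J=cv2.resize(im.astype(np.uint8),None,fx=k,fy=k,interpolation=cv2.INTER_LINEAR)
    for y,z in((-16,106),(-16,100),(-16,94),(-29,106)):
        q=(proj(c,g2w(g,(g[4],y,z)))-[u0,v0]+.5)*k; cv2.circle(J,tuple(int(x) for x in q),2,(0,0,255) if y==-16 else (255,0,0),-1)
    O.append(np.vstack([I,J]))
cv2.imwrite("pics/k5.png",np.hstack(O))
E
```

```text
(no output)
```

View pics/k5.png

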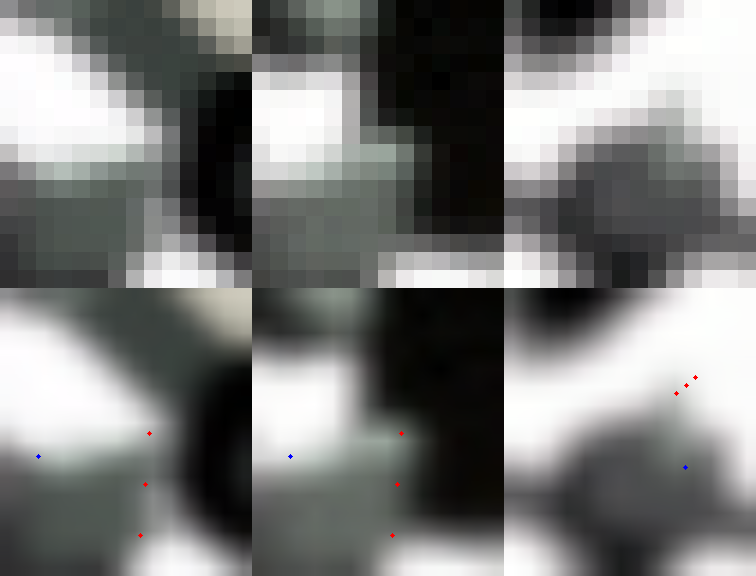

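In the close-ups the blade edge agrees with the fitted tip within about 2 mm in both views. The rod has travelled 45.1 mm and the pointer can stand no nearer than 45 mm, so the collar is inside the 5 mm band. The state is settled, so I'm handing in.

```bash
python3 -c "
from rig import r
s=r.sense();print(s['clock'],s['eef_pos'],s['grasp_force'],abs(s['qvel']).max());print(r.sign_off())"
```

```text
10.825 [ 546.14312922 -139.32765564  149.87488314] 47.36912968586694 0.0015675486248582522
the job is handed in; nothing more can be done
None
```

I turned the knob to its far stop, pulled the rod out 45 mm and handed in with it gripped (47 N) and at rest. By my measurements the collar is about 1 mm from the pointer tip, with an uncertainty of about 2 mm; the hand-in gave no verdict.

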